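# Index the welding turntable by one hole

### The job

Hook a fingertip through the pull ring of the turntable's spring index pin and lift it until the pin is out of its hole, then swing the arm exactly one hole towards the side where the torch stand stands, and let the pin drop fully home in that hole. Do not swing the other way or on past that hole, do not pinch or pick anything up, and leave the loose things around the turntable where they stand; finish with the hand clear.

Things in the scene. Friction and masses are not known exactly. Their poses are not given: they have to be found in the camera images.
- index_base: Fixed base of the welding turntable: dark steel plate 260 x 160 mm, 12 mm thick. Origin on the table surface exactly under the arm's vertical pivot; x is horizontal, from the index holes to the pivot, roughly towards the robot (the holes are on the far side of the pivot); y is 90 degrees counter-clockwise from x seen from above, z up.
- hole_plate (a point): Middle hole of the bright steel hole plate (75 x 240 mm, top 40 mm above the table), at its mouth, 130 mm from the pivot along the base's -x. Five 15 mm holes lie on an arc of radius 130 mm about the pivot, 0.35 rad (45 mm) apart.
- turntable (a point): Centre of the top of the clamped flanged pipe stub (60 mm diameter, top 100 mm above the table), on the pivot. It turns with the arm on a steel disc of 150 mm diameter, 58 mm high; clamps within 75 mm of the pivot at its two sides and its back (away from the ring), up to 88 mm.
- index_arm (a joint): Angle of the arm about its pivot, rad. 0: over the middle hole, where it starts; holes at -0.70, -0.35, 0, 0.35, 0.70. Positive swings its end to the base's +y. Red flat bar 34 mm wide, top 54 mm above the table, reaching 155 mm from the pivot. About 2 N at the ring swings it; it stays where left. With the pin home it has about 0.015 rad of play.
- index_pin (a joint): Height of the vertical spring pin (10 mm, in the arm 130 mm from the pivot) above its seat, m: 0 fully home, about 0.012 with its foot on the plate between holes, 0.025 at the upper stop. The spring presses down with 6 N when home, 10 N at the top. The foot is rounded; above 0.012 it is out of its hole; let go over a hole, it drops in by itself.
- ring (a point): Centre of the pull ring on top of the pin: upright steel loop, opening 50 mm, bar 8 mm thick, centre 124 mm above the table with the pin home. x is the way through it: level, along the arm towards the pivot; z up. Moves with arm and pin. A collar under it reaches 78 mm. Fingers closed, tilted 45 degrees and pointing down and towards the pivot fit through from the outer side.
- torch_stand: Welding torch in a rest: round steel foot of 90 mm diameter, post, black torch handle and bent copper nozzle, 230 mm high, loose. Stands about 270 mm to one side of the pivot; the sign of its y in the base's frame is the way to swing. Origin at the centre of the foot's underside.
- spray_can: Aluminium spray can, 62 mm in diameter, 170 mm high, loose, on the other side of the turntable from the torch stand. Origin at the centre of its underside.
- wrench: Steel wrench, 190 mm long, lying on the table across, beyond the hole plate, loose. Origin under its middle; x along it.
- spare_flange: Spare steel flange, 80 mm in diameter with a hub of 44 mm, 40 mm high, loose, beyond the hole plate. Origin at the centre of its underside.

How it is judged (in metres and radians):
On the way, in this order (a step that is already met when the one before it is completed fails the run):
1. the pin is lifted out of its hole while the arm is still there (value of joint index_pin above 0.011 m and value of joint index_arm between -0.1 and 0.1 rad), for 0.1 s.
2. the arm is at the next hole on the torch stand's side (((y of torch_stand in the frame of index_base above 0 m and value of joint index_arm between 0.29 and 0.41 rad) or (y of torch_stand in the frame of index_base below 0 m and value of joint index_arm between -0.41 and -0.29 rad))), for 0.1 s.
At the end, for the whole second after the job is handed in: The arm rests one hole (0.35 rad, within 0.04) from its start, on the torch stand's side, and the pin is fully home (below 3 mm) (((y of torch_stand in the frame of index_base above 0 m and value of joint index_arm between 0.31 and 0.39 rad) or (y of torch_stand in the frame of index_base below 0 m and value of joint index_arm between -0.39 and -0.31 rad)) and value of joint index_pin below 0.003 m and velocity of joint index_arm between -0.05 and 0.05 rad/s); the robot touches nothing.
It fails at once if the arm swings more than halfway on past the next hole, or more than halfway to the hole on the other side ((y of torch_stand in the frame of index_base above 0 m and (value of joint index_arm above 0.525 rad or value of joint index_arm below -0.175 rad)) or (y of torch_stand in the frame of index_base below 0 m and (value of joint index_arm below -0.525 rad or value of joint index_arm above 0.175 rad))).
It fails at once if the torch stand is lifted, tipped or moved more than 20 mm (distance of torch_stand from where it was at the start of the episode above 0.02 m or angle between torch_stand's own z axis and vertical above 0.4 rad).
It fails at once if the spray can is lifted, tipped or moved more than 20 mm (distance of spray_can from where it was at the start of the episode above 0.02 m or angle between spray_can's own z axis and vertical above 0.4 rad).
It fails at once if the wrench is lifted, tipped or moved more than 20 mm (distance of wrench from where it was at the start of the episode above 0.02 m or angle between wrench's own z axis and vertical above 0.4 rad).
It fails at once if the spare flange is lifted, tipped or moved more than 20 mm (distance of spare_flange from where it was at the start of the episode above 0.02 m or angle between spare_flange's own z axis and vertical above 0.4 rad).
It also fails if it takes over 40 s, if anything falls off the work surface, if the arm or the gripper's body presses on something with over 40 N, if the wrist force passes 120 N, or if a joint passes its speed limit or range.

### The arm

A 6-joint arm with a two-finger parallel gripper is mounted at the origin on the work surface. World frame = base frame: x ahead of the robot, y to its left, z up, the work surface at z = 0. Lengths are in m, angles in degrees, forces in N, time in s.
With the tool pointing down it reaches from about 0.25 to 0.725 m from the base axis. Payload 9.7 kg.
Tool frame: the origin (TCP) lies midway between the tips of the shut fingers; the grasp point (between the pads) lies 19 mm behind it; z points along the fingers, y is the line along which they close (so a half turn about z gives the same grasp; the last joint's range is limited). The gripper opens to 85 mm and grips with 20 to 120 N. Pads are 22 mm wide; open, the fingers measure 114 mm over their backs; the gripper's body (76 mm by 85 mm) begins 54 mm behind the grasp point. The pads swing forward as they close: fully open they stand 13 mm farther back than shut.
Start: joints at [-76.547, 4.979, 10.078, 95.1, 0, 90], TCP at [0.128, -0.535, 0.231] pointing down, gripper open.
Joint ranges: [-179.16, 179.16], [-48.56, 103.87], [-65.8, 70.77], [-126.05, 130.52], [-82.76, 87.17], [-180, 180]. Speed limits (degrees/s): [127.2, 127.2, 147.25, 180, 180, 180].

### API

Orientations are given as [roll, pitch, yaw] about the fixed x, y, z axes, in that order (R = Rz(yaw) Ry(pitch) Rx(roll)).
In Python, from workcell import bot gives the robot as it stands.
- The arm moves only by the shell command python3 -m crank 'ROWS' [FORCE]. ROWS is JSON, a list of rows, each an object with "gripper": the finger opening in mm, from 0 to 85.4; "travel": the shift along the tool's x, y, z in mm, a list of three; "twist": the turn, a rotation vector about the tool's x, y, z in rad, a list of three. In form: [{"gripper": gripper, "travel": [tx, ty, tz], "twist": [rx, ry, rz]}, ...]. A call has 1 to 12 rows; each row shifts and turns the commanded pose from where the row before left it, along the tool's axes as they then stand; what a row does not reach is not made up. A row lasts 1/8 s, in which the tool goes at most 62.5 mm and 10.7 degrees, less where a joint would pass 70% of its speed; a pose out of reach is approached as far as the arm can. A call is refused whole if a number of a shift passes 62.5 or a number of a turn 0.188, either way. A call with a gripper value outside its range is refused whole. The fingers move at their own pace and stop on an object; FORCE is the grip in N (left out, the last holds). Time passes only in rows, so rows that do not move let the fingers close. It gives the time, the measured TCP pose, the force, the opening and the grip force at its end, in the units of the state.
- bot.get_obs(): the state, without advancing time (a new reading comes with each control period).
- bot.camera(name): name is "side" or "top"; returns the picture (480x640x3 uint8, red, green, blue); there is no depth.
- bot.calibration(name): a dict with "vfov" (degrees; the focal length in pixels is half the picture's height over the tangent of half this angle, whatever the lens; pixels are square), "cx", "cy" (the principal point, pixels), "k1" (the pictures are not rectified: a ray, as slopes to the right and down, at radius r is drawn at 1 + k1 r^2 times it, then the intrinsics apply), "camera_from_world" (4x4, takes a point from world to camera coordinates). Camera axes: x right, y down, z forward; pixel columns grow to the right and rows downward; lengths in m; the calibration is good to about 2 mm. A picture is of the moment at which its call begins. calibration takes no time and is no camera call.
- bot.job_done(): hands the job in; it is judged then, once.
The state is a dict: "time": time; "q": joint angles; "qd": joint speeds; "joint_efforts": joint torques, N m; "ee_pos": TCP position; "tcp_rot": TCP orientation; "wrist_force": force on the tool from outside, world axes, zero at the start; "torque": the same for the moment, N m; "opening": finger opening in m; "grasp_force": force on a finger pad.
Only numpy, scipy, OpenCV 4.12 (cv2) and the standard library are available. Lean on these libraries where they do the work, as an engineer would, in place of code of your own. Each camera call takes 0.05 s, during which the arm holds its last target. There are 200 camera calls.

## Working session

There is one attempt and no reset: what is moved stays moved. The work goes in short steps, Python scripts to look and compute and a shell command to move; the robot and the scene stay as the last step left them, time stands still between calls to the robot, and variables do not carry over. Pictures are saved under pics/ and viewed, at most 12 in all, crops included, and the job is handed in when it is done.

```bash
mkdir -p pics; cat > h.py <<'E'
import numpy as np, cv2
from workcell import bot
from scipy.spatial.transform import Rotation as R
def cal(n):
    c=bot.calibration(n); f=240/np.tan(np.radians(c["vfov"]/2)); T=np.array(c["camera_from_world"])
    return f,c["cx"],c["cy"],c["k1"],T
def ray(n,u,v):
    f,cx,cy,k,T=cal(n); p=np.array([(u-cx)/f,(v-cy)/f]); s=p.copy()
    for _ in range(30): s=p/(1+k*(s@s))
    d=T[:3,:3].T@np.r_[s,1]; return -T[:3,:3].T@T[:3,3], d/np.linalg.norm(d)
def plane(n,u,v,z):
    o,d=ray(n,u,v); return o+d*(z-o[2])/d[2]
def proj(n,P):
    f,cx,cy,k,T=cal(n); q=T[:3,:3]@np.array(P)+T[:3,3]; s=q[:2]/q[2]; s=s*(1+k*(s@s)); return s*f+[cx,cy]
def tri(a,b):
    (o1,d1),(o2,d2)=ray(*a),ray(*b); A=np.c_[d1,-d2]; t=np.linalg.lstsq(A,o2-o1,rcond=None)[0]
    p,q=o1+t[0]*d1,o2+t[1]*d2; return (p+q)/2,np.linalg.norm(p-q)
def snap(n,f):
    im=bot.camera(n); cv2.imwrite("pics/"+f,cv2.cvtColor(im,cv2.COLOR_RGB2BGR)); return im
E
python3 - <<'E'
from h import *
for n in("top","side"):
    snap(n,n+"0.png"); o,d=ray(n,320,240); print(n,o,d,cal(n)[:4])
s=bot.get_obs(); print(s)
E
```

```text
top [0.47952421 0.01592877 1.0481453 ] [ 0.13989813 -0.01472693 -0.99005638] (np.float64(472.47312440648193), 315.93734681030594, 242.33754762771687, -0.10754787940413017)
side [0.20882641 0.52147513 0.87415713] [ 0.40953467 -0.49405429 -0.76693658] (np.float64(582.9762319280605), 321.72460793042734, 236.27746382025444, -0.08737190653025402)
{'time': 0.1, 'q': array([-7.65468472e+01,  5.00838302e+00,  1.00384346e+01,  9.50976393e+01,
        7.91481996e-04,  9.00005612e+01]), 'qd': array([ 0.03060227, -0.04768393,  0.07161937, -0.11529976,  0.02123636,
        0.12345074]), 'joint_efforts': array([ 2.63504362e-04, -5.21563160e+01,  4.65652049e+01,  1.60710840e-02,
        1.46371082e-05,  1.14619627e-05]), 'ee_pos': array([ 0.12791628, -0.53471845,  0.23064477]), 'tcp_rot': array([-1.79932412e+02, -7.90819428e-04,  1.34525907e+01]), 'wrist_force': array([-0.35337109,  0.15637003,  0.17178626]), 'torque': array([-0.02427268,  0.04636097,  0.03318074]), 'grasp_force': 0.0, 'opening': 0.08534695808248088}
```

View pics/top0.png

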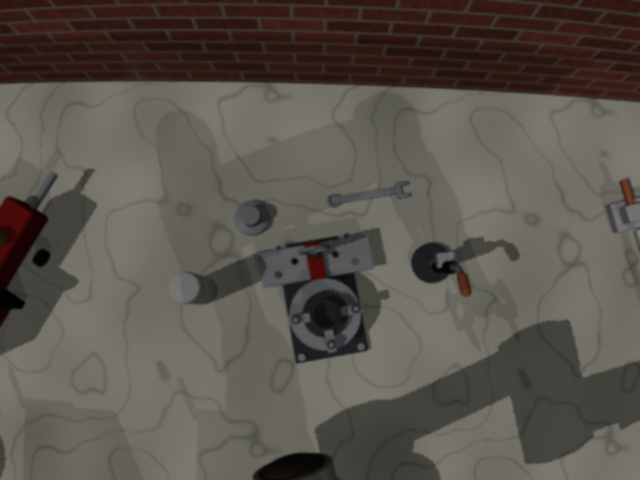

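View pics/side0.png

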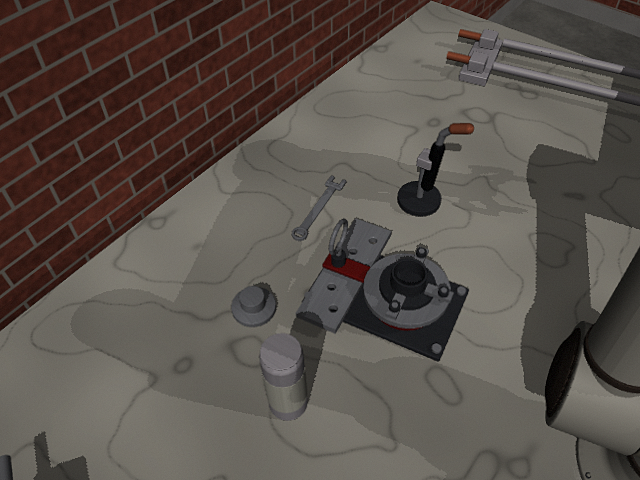

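Top view: turntable around (327,313), ring around (318,247), torch stand foot at (432,262), can at (190,288), flange (252,216), wrench (370,194). The torch stand lies at world -y, which is base +y. I'll enlarge the crops next.

```bash
python3 - <<'E'
import cv2,numpy as np
a=cv2.imread("pics/top0.png")[225:365,255:395]; b=cv2.imread("pics/side0.png")[205:365,290:475]
a=cv2.resize(a,(560,560),interpolation=3)
b=cv2.resize(b,(740,640)[:2],interpolation=3)[:600]
cv2.imwrite("pics/topc.png",a);cv2.imwrite("pics/sidec.png",b)
E
```

```text
(no output)
```

View pics/topc.png

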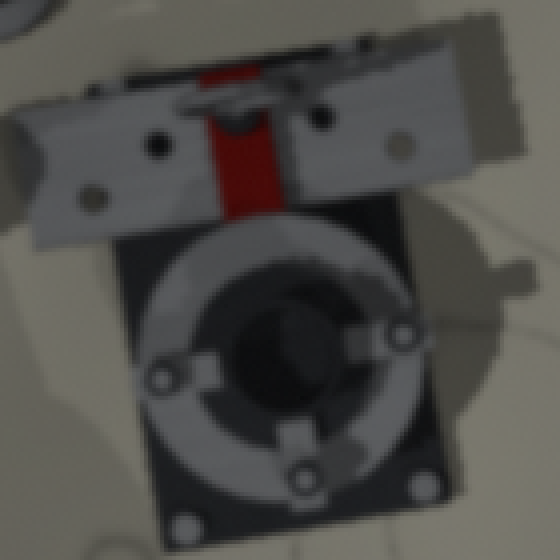

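View pics/sidec.png

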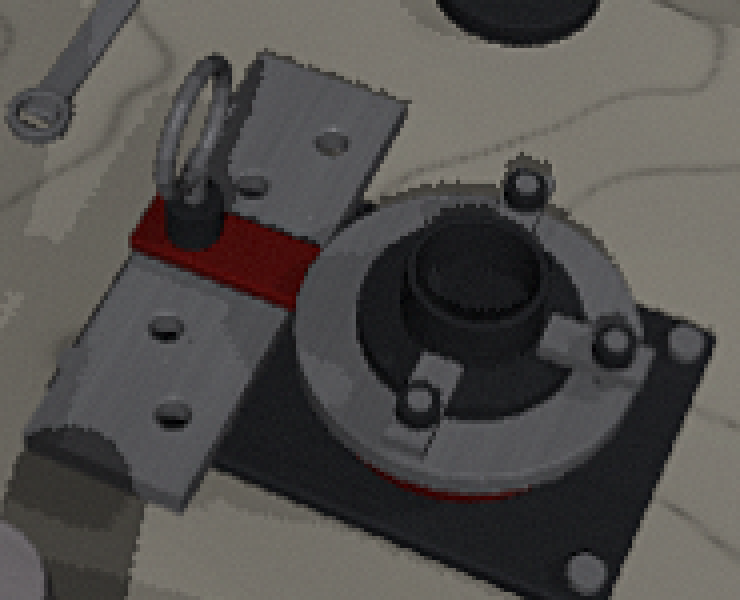

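The crops show the four open holes clearly, the disc, and the ring standing over the red arm (side crop centre about (192,128)). I'll fit the pose from the holes and the disc.

```bash
cat > m.py <<'E'
from h import *
from scipy.optimize import least_squares
th=np.array([-.7,-.35,.35,.7])
tp=np.array([(94,198),(158,145),(322,117),(401,147)])/4+[255,225]
sp=np.array([(174,414),(166,327),(250,186),(331,142)])/4+[290,205]
def holes(p): # p: pivot x,y, yaw of base x
    a=p[2]+th+np.pi; return np.c_[p[0]+.13*np.cos(a),p[1]+.13*np.sin(a)]
for nm,obs in(("top",tp),("side",sp)):
    P=np.array([plane(nm,*o,.04)[:2] for o in obs])
    r=least_squares(lambda p:(holes(p)-P).ravel(),[.4,0,np.pi]); print(nm,r.x,np.degrees(r.x[2]),np.round(r.fun*1000,1))
    if nm=="top":A=r.x
    else:B=r.x
print("disc top",plane("top",281/4+255,356/4+225,.058))
p=(A+B)/2; u=np.array([np.cos(p[2]),np.sin(p[2])])
ring=np.r_[p[:2]-.13*u,.124]; print("ring",ring,"u",u)
for n in("top","side"):
  y=np.r_[-u[1],u[0],0]
  for d in(y*.029,-y*.029,np.array([0,0,.029]),-np.array([0,0,.029])): print(n,proj(n,ring+d)*4-4*np.array([255,225] if n=="top" else [290,205]))
for nm,uv in(("torch",(432,262)),("can",(190,288)),("flange",(252,216)),("w1",(335,200)),("w2",(407,189))):
    q=plane("top",*uv,{"can":.17,"flange":.04}.get(nm,0.01)); print(nm,q, "base y",(q[:2]-p[:2])@[-u[1],u[0]],"x",(q[:2]-p[:2])@u)
E
python3 m.py
```

```text
top [0.68088549 0.02948509 0.19306819] 11.061992414247634 [ 22.1   5.  -22.   -4.6 -22.4  -4.6  22.4   4.1]
side [0.678382   0.03203359 0.20206243] 11.577324664395286 [ 22.3   5.  -22.4  -4.2 -22.2  -5.5  22.2   4.7]
disc top [ 0.46452651 -0.01369107  0.058     ]
ring [0.55216259 0.0052426  0.124     ] u [0.98054737 0.19628259]
top [192.35638978 186.90734021]
top [308.98979459 166.90656148]
top [251.56314023 172.1378249 ]
top [249.94907838 181.3914558 ]
side [247.36249506 204.96534947]
side [305.31966698 108.52399697]
side [279.16924017 110.59755745]
side [274.6153236 199.2193062]
torch [ 0.58382963 -0.25002905  0.01      ] base y -0.25652163160139274 x -0.149054350471135
can [0.50658352 0.24258714 0.17      ] base y 0.24167393986039165 x -0.12810583570052134
flange [0.67046532 0.14991253 0.04      ] base y 0.11863495346840942 x 0.014397618791203095
w1 [ 0.71795321 -0.03091752  0.01      ] base y -0.06799852856184715 x 0.02546795234217302
w2 [ 0.74861662 -0.19393275  0.01      ] base y -0.2338613690439831 x 0.02353783022196676
```

```bash
sed -i 's/p\[2\]+th+np.pi/p[2]-th+np.pi/' m.py; python3 m.py
```

```text
top [ 0.46347548 -0.01313371  3.33567438] 191.12006399047323 [-0.3  0.6  0.2 -0.2 -0.1 -0.2  0.2 -0.3]
side [ 0.46137524 -0.01259291  3.34516648] 191.66392091072711 [-0.   0.4 -0.2  0.3  0.1 -1.   0.1  0.2]
disc top [ 0.46452651 -0.01369107  0.058     ]
ring [0.5898642  0.01281434 0.124     ] u [-0.98029879 -0.19752034]
top [295.33246659  90.15453353]
top [179.29188677 110.04907097]
top [237.76997071  92.89839726]
top [236.99087766 106.86072182]
side [223.22525202  78.55475806]
side [163.27815297 172.88685239]
side [194.14171221  79.42541635]
side [193.39468746 168.41792167]
torch [ 0.58382963 -0.25002905  0.01      ] base y 0.2564730981366041 x -0.07216739987035585
can [0.50658352 0.24258714 0.17      ] base y -0.2416956295509391 x -0.09374485220845477
flange [0.67046532 0.14991253 0.04      ] base y -0.11847683564635925 x -0.23609286077598632
w1 [ 0.71795321 -0.03091752  0.01      ] base y 0.06817047355801469 x -0.24692756734490912
w2 [ 0.74861662 -0.19393275  0.01      ] base y 0.23403074515179978 x -0.24478805080203456
```

```bash
cat > go.py <<'E'
import sys; from h import *
PIV=np.array([.4625,-.013]); YAW=3.340; u=np.array([np.cos(YAW),np.sin(YAW),0]); t=np.array([-u[1],u[0],0]); Z=np.array([0,0,1.])
def st():
    s=bot.get_obs(); return s,np.array(s["ee_pos"]),R.from_euler("xyz",s["tcp_rot"],degrees=True)
def pt(a,b,z): return np.r_[PIV,0]+a*u+b*t+z*Z   # base frame point -> world
def need(target,Rt=None,swing=0):
    s,p,r=st(); print("t",s["time"],"q",np.round(s["q"],1),"p",np.round(p,4),"F",np.round(s["wrist_force"],1))
    print("base xyz mm",np.round(1000*np.array([(p-pt(0,0,0))@u,(p-pt(0,0,0))@t,p[2]]),1))
    print("travel mm total",np.round(r.inv().apply(np.array(target)-p)*1000,1))
    if Rt is not None: print("twist total",np.round((r.inv()*Rt).as_rotvec(),3))
def tilt(deg,flip=1,yaw=0):
    a=np.radians(deg); z=u*np.sin(a)-Z*np.cos(a); y=t*flip; M=R.from_matrix(np.c_[np.cross(y,z),y,z]); return R.from_rotvec([0,0,yaw])*M
E
python3 -c "
from go import *
need([.53,-.01,.40],tilt(0)); need([.53,-.01,.40],tilt(0,-1))"
```

```text
t 0.1 q [-76.5   5.   10.   95.1   0.   90. ] p [ 0.1279 -0.5347  0.2306] F [-0.4  0.2  0.2]
base xyz mm [430.9 445.5 230.6]
travel mm total [ 513.1 -417.  -168.9]
twist total [-0.001  0.     0.036]
t 0.1 q [-76.5   5.   10.   95.1   0.   90. ] p [ 0.1279 -0.5347  0.2306] F [-0.4  0.2  0.2]
base xyz mm [430.9 445.5 230.6]
travel mm total [ 513.1 -417.  -168.9]
twist total [-0.000e+00 -2.000e-03 -3.105e+00]
```

```bash
python3 -m crank '[{"gripper":0,"travel":[30,-25,-40],"twist":[0,0,0]},{"gripper":0,"travel":[40,-35,-40],"twist":[0,0,0]},{"gripper":0,"travel":[42,-35,-40],"twist":[0,0,0]},{"gripper":0,"travel":[42,-35,-40],"twist":[0,0,0]},{"gripper":0,"travel":[45,-36,0],"twist":[0,0,0]},{"gripper":0,"travel":[45,-36,0],"twist":[0,0,0]},{"gripper":0,"travel":[45,-36,0],"twist":[0,0,0]},{"gripper":0,"travel":[45,-36,0],"twist":[0,0,0]},{"gripper":0,"travel":[45,-36,0],"twist":[0,0,0]},{"gripper":0,"travel":[45,-36,0],"twist":[0,0,0]},{"gripper":0,"travel":[45,-36,0],"twist":[0,0,0.018]},{"gripper":0,"travel":[44,-35,0],"twist":[0,0,0.018]}]' && python3 -c "
from go import *
need(pt(-.20,0,.30),tilt(45))"
```

```text
time: 1.6
ee_pos: [0.5246, -0.0182, 0.3825]
tcp_rot: [180.0, 0.0, 11.4]
wrist_force: [-0.0, -1.2, 0.1]
opening: -0.0002
grasp_force: 0.0
t 1.6 q [ -2.    8.4  31.5 113.   -0.  166.6] p [ 0.5246 -0.0182  0.3825] F [-0.  -1.2  0.1]
base xyz mm [-59.8  17.3 382.5]
travel mm total [140.2 -17.3  82.4]
twist total [ 0.    -0.785  0.   ]
```

```bash
python3 -m crank '[{"gripper":0,"travel":[0,0,0],"twist":[0,0,-0.185]},{"gripper":0,"travel":[0,0,0],"twist":[0,0,-0.185]},{"gripper":0,"travel":[0,0,0],"twist":[0,0,-0.185]},{"gripper":0,"travel":[0,0,0],"twist":[0,0,-0.185]},{"gripper":0,"travel":[0,0,0],"twist":[0,0,-0.185]},{"gripper":0,"travel":[0,0,0],"twist":[0,0,-0.185]},{"gripper":0,"travel":[0,0,0],"twist":[0,0,-0.185]},{"gripper":0,"travel":[0,0,0],"twist":[0,0,-0.185]},{"gripper":0,"travel":[0,0,0],"twist":[0,0,-0.185]},{"gripper":0,"travel":[0,0,0],"twist":[0,0,-0.185]},{"gripper":0,"travel":[0,0,0],"twist":[0,0,-0.185]},{"gripper":0,"travel":[0,0,0],"twist":[0,0,-0.185]}]' && python3 -m crank '[{"gripper":0,"travel":[0,0,0],"twist":[0,0,-0.185]},{"gripper":0,"travel":[0,0,0],"twist":[0,0,-0.185]},{"gripper":0,"travel":[0,0,0],"twist":[0,0,-0.185]},{"gripper":0,"travel":[0,0,0],"twist":[0,0,-0.185]},{"gripper":0,"travel":[0,0,0],"twist":[0,0,-0.185]},{"gripper":0,"travel":[0,0,0],"twist":[0,0,0]}]' && python3 -c "
from go import *
need(pt(-.20,0,.28),tilt(45,-1))"
```

```text
time: 3.1
ee_pos: [0.5237, -0.02, 0.3823]
tcp_rot: [-180.0, -0.0, 138.9]
wrist_force: [-0.8, 0.7, 0.3]
opening: 0.0002
grasp_force: 0.0
time: 3.85
ee_pos: [0.5237, -0.02, 0.3824]
tcp_rot: [180.0, -0.0, -168.5]
wrist_force: [-1.2, 0.3, -0.7]
opening: 0.0002
grasp_force: 0.0
t 3.85 q [ -2.2   8.3  31.4 113.   -0.  -13.7] p [ 0.5237 -0.02    0.3824] F [-1.2  0.3 -0.7]
base xyz mm [-58.7  19.  382.4]
travel mm total [-141.4   18.6  102.3]
twist total [-0.001  0.785  0.002]
```

```bash
python3 -m crank '[{"gripper":0,"travel":[-35,5,15],"twist":[0,0,0]},{"gripper":0,"travel":[-35,5,30],"twist":[0,0,0]},{"gripper":0,"travel":[-35,5,30],"twist":[0,0,0]},{"gripper":0,"travel":[-36,4,30],"twist":[0,0,0]},{"gripper":0,"travel":[0,0,30],"twist":[0,0,0]},{"gripper":0,"travel":[0,0,25],"twist":[0,0.131,0]},{"gripper":0,"travel":[0,0,0],"twist":[0,0.131,0]},{"gripper":0,"travel":[0,0,0],"twist":[0,0.131,0]},{"gripper":0,"travel":[0,0,0],"twist":[0,0.131,0]},{"gripper":0,"travel":[0,0,0],"twist":[0,0.131,0]},{"gripper":0,"travel":[0,0,0],"twist":[0,0.131,0]},{"gripper":0,"travel":[0,0,0],"twist":[0,0,0]}]' && python3 -c "
from go import *
need(pt(-.16,0,.154),tilt(45,-1))"
```

```text
time: 5.35
ee_pos: [0.6533, 0.0198, 0.1136]
tcp_rot: [-178.6, -31.6, -168.7]
wrist_force: [-0.1, 0.4, -0.3]
opening: 0.0
grasp_force: 0.0
t 5.35 q [  4.   61.4  70.5 130.4  -5.2  -6.3] p [0.6533 0.0198 0.1136] F [-0.1  0.4 -0.3]
base xyz mm [-193.5    5.5  113.6]
travel mm total [ 49.7   5.  -17. ]
twist total [-0.023  0.234 -0.003]
```

```bash
cat > fk.py <<'E'
from go import *
from scipy.optimize import least_squares
s,p,r=st()
D=[([4.979,10.078,95.1],np.hypot(.12791,.53472),.2306),([8.4,31.5,113.],np.hypot(.5246,.0182),.3825),(list(s["q"][1:4]),np.hypot(*p[:2]),p[2])]
print(s["q"])
def fk(x,q):
    q=np.radians(q); f=q[0]-q[1]; w=f+q[2]
    return np.array([x[0]+x[2]*np.sin(q[0])+x[3]*np.cos(f)+x[4]*np.cos(w)+x[5]*np.sin(f),x[1]+x[2]*np.cos(q[0])-x[3]*np.sin(f)-x[4]*np.sin(w)+x[5]*np.cos(f)])
res=lambda x:np.r_[np.concatenate([fk(x,q)-[a,b] for q,a,b in D]),1e-3*(x-[0,.3,.35,.4,.25,0])]
X=least_squares(res,[0,.3,.35,.4,.25,0]).x
if __name__=="__main__":
    print(X,np.round(res(X)[:6]*1000,1))
    for a,z in((-.105,.099),(-.105,.12),(-.15,.144),(-.15,.12),(-.13,.2)):
        P=pt(a,0,z); tgt=[np.hypot(*P[:2]),P[2]]
        for T in(30,35,40,45):
            g=lambda v:fk(X,[v[0],v[1],90+T-v[0]+v[1]])-tgt
            k=least_squares(lambda v:g(v)*100,[50,40]); v=k.x; print(a,z,T,np.round([v[0],v[1],90+T-v[0]+v[1]],1),round(k.cost,3))
E
python3 fk.py
```

```text
[  3.99126401  61.36568336  70.53745287 130.40801037  -5.17989697
  -6.27279304]
[3.01825171e-04 1.54603485e-01 4.13319714e-01 5.18791812e-01
 4.16621770e-01 3.48873325e-02] [-0. -0.  0. -0.  0.  0.]
-0.105 0.099 30 [ 37.9  31.8 113.8] 0.0
-0.105 0.099 35 [ 43.5  38.1 119.6] 0.0
-0.105 0.099 40 [ 49.2  44.7 125.5] 0.0
-0.105 0.099 45 [ 55.3  51.9 131.6] 0.0
-0.105 0.12 30 [ 37.8  34.  116.1] 0.0
-0.105 0.12 35 [ 43.4  40.3 121.9] 0.0
-0.105 0.12 40 [ 49.3  47.1 127.8] 0.0
-0.105 0.12 45 [ 55.5  54.4 134. ] 0.0
-0.15 0.144 30 [ 47.   50.7 123.7] 0.0
-0.15 0.144 35 [ 54.5  60.7 131.2] 0.0
-0.15 0.144 40 [ 65.2  76.4 141.2] 0.0
-0.15 0.144 45 [ 72.6  86.2 148.6] 1.029
-0.15 0.12 30 [ 46.4  47.1 120.7] 0.0
-0.15 0.12 35 [ 53.4  56.3 127.8] 0.0
-0.15 0.12 40 [ 62.1  68.4 136.3] 0.0
-0.15 0.12 45 [ 74.   86.2 147.2] 0.276
-0.13 0.2 30 [ 44.6  53.2 128.6] 0.0
-0.13 0.2 35 [ 52.1  63.  135.9] 0.0
-0.13 0.2 40 [ 63.4  79.8 146.4] 0.0
-0.13 0.2 45 [ 69.   86.2 152.2] 1.008
```

```bash
python3 - <<'E'
from fk import *
for a,z in((-.08,.166),(-.155,.103),(-.155,.13),(-.08,.26)):
    P=pt(a,0,z); tgt=[np.hypot(*P[:2]),P[2]]
    for T in(-45,-50):
        k=least_squares(lambda v:(fk(X,[v[0],v[1],90+T-v[0]+v[1]])-tgt)*100,[0,-30]); v=k.x; print(a,z,T,np.round([v[0],v[1],90+T-v[0]+v[1]],1),round(k.cost,3))
need(pt(-.19,0,.34),tilt(0,-1))
E
```

```text
[  3.99126401  61.36568336  70.53745287 130.40801037  -5.17989697
  -6.27279304]
-0.08 0.166 -45 [-41.5 -45.7  40.8] 0.0
-0.08 0.166 -50 [-46.2 -50.8  35.4] 0.0
-0.155 0.103 -45 [-26.5 -44.5  27. ] 0.0
-0.155 0.103 -50 [-29.7 -49.5  20.2] 0.0
-0.155 0.13 -45 [-27.5 -42.1  30.5] 0.0
-0.155 0.13 -50 [-31.  -47.2  23.8] 0.0
-0.08 0.26 -45 [-40.2 -34.7  50.5] 0.0
-0.08 0.26 -50 [-45.  -39.9  45.1] 0.0
t 5.35 q [  4.   61.4  70.5 130.4  -5.2  -6.3] p [0.6533 0.0198 0.1136] F [-0.1  0.4 -0.3]
base xyz mm [-193.5    5.5  113.6]
travel mm total [ 121.6    1.  -191.1]
twist total [-0.023 -0.551  0.006]
```

```bash
python3 -m crank '[{"gripper":0,"travel":[20,0,-32],"twist":[0,0,0]},{"gripper":0,"travel":[20,0,-32],"twist":[0,-0.138,0]},{"gripper":0,"travel":[15,0,-36],"twist":[0,-0.138,0]},{"gripper":0,"travel":[8,0,-38],"twist":[0,-0.138,0]},{"gripper":0,"travel":[4,0,-40],"twist":[0,-0.138,0]},{"gripper":0,"travel":[0,0,-40],"twist":[0,0,0]},{"gripper":0,"travel":[30,0,0],"twist":[0,0,0]},{"gripper":0,"travel":[30,0,0],"twist":[0,0,0]},{"gripper":0,"travel":[30,0,0],"twist":[0,0,0]},{"gripper":0,"travel":[10,0,0],"twist":[0,-0.13,0]},{"gripper":0,"travel":[0,0,0],"twist":[0,-0.13,0]},{"gripper":0,"travel":[0,0,0],"twist":[0,0,0]}]' && python3 -c "
from go import *
need(pt(-.08,0,.26),tilt(-47,-1))"
```

```text
time: 6.85
ee_pos: [0.5549, 0.0017, 0.3334]
tcp_rot: [-178.5, 16.5, -167.4]
wrist_force: [-0.3, 0.4, -0.5]
opening: -0.0001
grasp_force: 0.0
t 6.85 q [ -1.1  -7.9   7.   88.6   2.4 -13.1] p [0.5549 0.0017 0.3334] F [-0.3  0.4 -0.5]
base xyz mm [-93.4   3.8 333.4]
travel mm total [33.6  5.8 66.5]
twist total [-0.013 -0.532  0.025]
```

```bash
python3 -m crank '[{"gripper":0,"travel":[0,1,0],"twist":[-0.003,-0.133,0.006]},{"gripper":0,"travel":[0,1,0],"twist":[-0.003,-0.133,0.006]},{"gripper":0,"travel":[0,1,0],"twist":[-0.003,-0.133,0.006]},{"gripper":0,"travel":[0,1,0],"twist":[-0.003,-0.133,0.006]},{"gripper":0,"travel":[0,0,0],"twist":[0,0,0]}]' && python3 -c "
from go import *
c=np.radians(47); need(pt(-.085,0,.124+.045/np.tan(c)),tilt(-47,-1))"
```

```text
time: 7.48
ee_pos: [0.5554, 0.0058, 0.3287]
tcp_rot: [-180.0, 46.5, -168.6]
wrist_force: [0.4, 0.2, -0.1]
opening: -0.0004
grasp_force: 0.0
t 7.475 q [ -5.7 -36.7 -26.2  55.3  12.3 -12. ] p [0.5554 0.0058 0.3287] F [ 0.4  0.2 -0.1]
base xyz mm [-9.480e+01 -1.000e-01  3.287e+02]
travel mm total [ 1.247e+02 -1.000e-01  1.050e+02]
twist total [ 0.001 -0.01   0.001]
```

```bash
python3 -m crank '[{"gripper":0,"travel":[20,0,17],"twist":[0,-0.01,0]},{"gripper":0,"travel":[25,0,21],"twist":[0,0,0]},{"gripper":0,"travel":[25,0,21],"twist":[0,0,0]},{"gripper":0,"travel":[25,0,21],"twist":[0,0,0]},{"gripper":0,"travel":[20,0,17],"twist":[0,0,0]},{"gripper":0,"travel":[9,0,8],"twist":[0,0,0]},{"gripper":0,"travel":[0,0,0],"twist":[0,0,0]}]' && python3 - <<'E'
from go import *
c=np.radians(47); need(pt(-.085,0,.124+.045/np.tan(c)),tilt(-47,-1))
need(pt(-.155,0,.124-.025/np.tan(c)),tilt(-47,-1))
a=snap("top","t1.png")[205:345,235:395];b=snap("side","s1.png")[205:325,290:450]
a=cv2.resize(a,None,fx=3,fy=3,interpolation=3);b=cv2.resize(b,None,fx=3,fy=3,interpolation=3)
w=np.zeros((780//2+30,800,3),np.uint8)
b=b[:360,:390];a=a[:420,:400]; w[:a.shape[0],:400]=a; w[:b.shape[0],405:405+b.shape[1]]=b
cv2.imwrite("pics/c1.png",w[:,:,::-1])
E
```

```text
time: 8.35
ee_pos: [0.5499, 0.0044, 0.1667]
tcp_rot: [-180.0, 46.9, -168.5]
wrist_force: [0.2, 0.0, -0.2]
opening: -0.0001
grasp_force: 0.0
t 8.35 q [ -6.1 -40.9 -46.6  38.8  12.8 -12.2] p [0.5499 0.0044 0.1667] F [ 0.2  0.  -0.2]
base xyz mm [-8.910e+01  1.000e-01  1.667e+02]
travel mm total [ 3.3  0.2 -2.5]
twist total [ 0.002 -0.001  0.002]
t 8.35 q [ -6.1 -40.9 -46.6  38.8  12.8 -12.2] p [0.5499 0.0044 0.1667] F [ 0.2  0.  -0.2]
base xyz mm [-8.910e+01  1.000e-01  1.667e+02]
travel mm total [ 3.2  0.  93.2]
twist total [ 0.002 -0.001  0.002]
```

View pics/c1.png

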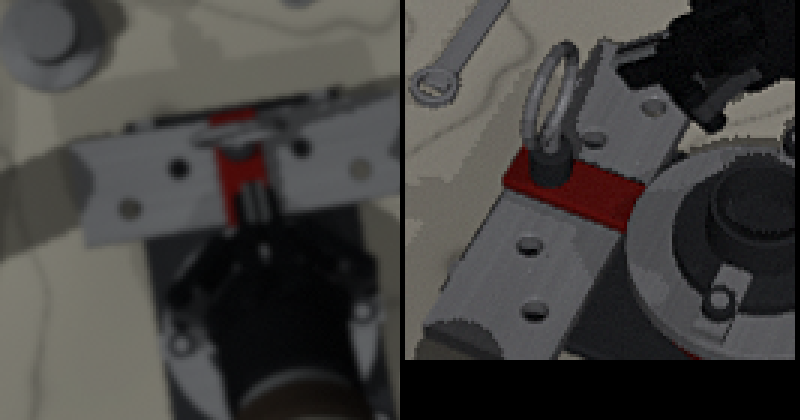

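The finger sits on the pivot side, pointing at the ring: tip near crop (255,187), ring centre near (238,133). I'll check where the TCP should project.

```bash
python3 - <<'E'
from go import *
s,p,r=st()
for b in(-.0145,0,.0145):print("top",(proj("top",p+r.apply([0,b,0]))-[235,205])*3,"side",(proj("side",p+r.apply([0,b,0]))-[290,205])*3+[405,0])
E
```

```text
top [273.29148384 186.50876521] side [630.37371392  47.74548656]
top [250.36655518 190.51395271] side [619.36004523  65.89233514]
top [227.41742369 194.5187282 ] side [608.14456483  84.3672341 ]
```

```bash
python3 -m crank '[{"gripper":0,"travel":[3,2,10],"twist":[0,0,0]},{"gripper":0,"travel":[0,0,15],"twist":[0,0,0]},{"gripper":0,"travel":[0,0,15],"twist":[0,0,0]},{"gripper":0,"travel":[0,0,10],"twist":[0,0,0]},{"gripper":0,"travel":[0,0,10],"twist":[0,0,0]},{"gripper":0,"travel":[0,0,0],"twist":[0,0,0]}]'&& python3 -m crank '[{"gripper":0,"travel":[0,0,8],"twist":[0,0,0]},{"gripper":0,"travel":[0,0,8],"twist":[0,0,0]},{"gripper":0,"travel":[0,0,8],"twist":[0,0,0]},{"gripper":0,"travel":[0,0,8],"twist":[0,0,0]},{"gripper":0,"travel":[0,0,0],"twist":[0,0,0]}]' && python3 - <<'E'
from go import *
need(pt(-.155,0,.124),tilt(-47,-1))
a=snap("top","t2.png")[205:345,235:395];b=snap("side","s2.png")[205:325,290:450]
a=cv2.resize(a,None,fx=3,fy=3,interpolation=3);b=cv2.resize(b,None,fx=3,fy=3,interpolation=3)
w=np.zeros((420,800,3),np.uint8)
b=b[:360,:390];a=a[:420,:400]; w[:a.shape[0],:400]=a; w[:b.shape[0],405:405+b.shape[1]]=b
cv2.imwrite("pics/c2.png",w[:,:,::-1])
E
```

```text
time: 9.2
ee_pos: [0.5898, 0.0148, 0.1213]
tcp_rot: [180.0, 46.9, -168.5]
wrist_force: [0.1, -0.7, 0.9]
opening: 0.0001
grasp_force: 0.0
time: 9.82
ee_pos: [0.6126, 0.0194, 0.0989]
tcp_rot: [180.0, 46.9, -168.5]
wrist_force: [-3.6, -0.3, -1.3]
opening: 0.0001
grasp_force: 0.0
t 9.825 q [ -3.1 -27.8 -47.1  24.7  10.6 -10.1] p [0.6126 0.0194 0.0989] F [-3.6 -0.3 -1.3]
base xyz mm [-153.5   -2.2   98.9]
travel mm total [-19.3  -2.2 -16.1]
twist total [ 0.002 -0.002  0.001]
```

View pics/c2.png

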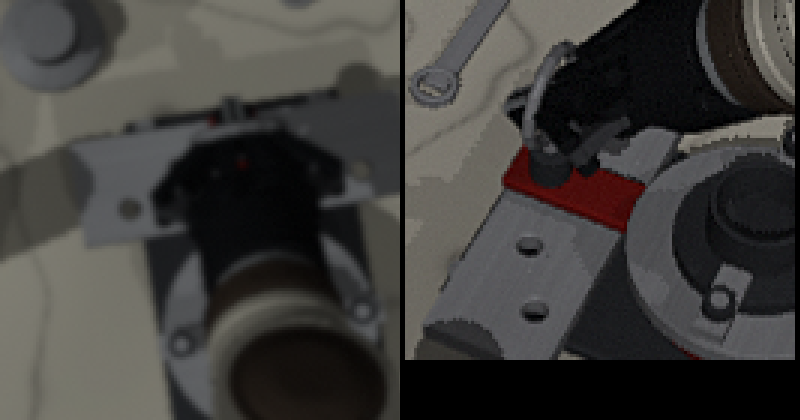

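The finger is through the ring: its tip shows beyond the hoop at side crop (515,105). Now lifting in small steps.

```bash
for i in 1; do python3 -m crank '[{"gripper":0,"travel":[-3.7,0,-3.4],"twist":[0,0,0]},{"gripper":0,"travel":[0,0,0],"twist":[0,0,0]}]'; python3 -m crank '[{"gripper":0,"travel":[-2.2,0,-2],"twist":[0,0,0]},{"gripper":0,"travel":[0,0,0],"twist":[0,0,0]}]'; python3 -m crank '[{"gripper":0,"travel":[-2.2,0,-2],"twist":[0,0,0]},{"gripper":0,"travel":[0,0,0],"twist":[0,0,0]}]'; python3 -m crank '[{"gripper":0,"travel":[-2.2,0,-2],"twist":[0,0,0]},{"gripper":0,"travel":[0,0,0],"twist":[0,0,0]}]'; done | grep -E "pos|wrist"
```

```text
ee_pos: [0.613, 0.0191, 0.106]
wrist_force: [-1.8, -1.6, 0.5]
ee_pos: [0.6121, 0.0191, 0.1072]
wrist_force: [-5.4, -3.6, -4.0]
ee_pos: [0.6118, 0.0191, 0.1096]
wrist_force: [-6.1, -4.6, -6.6]
ee_pos: [0.6117, 0.0191, 0.1123]
wrist_force: [-6.0, -3.6, -7.4]
```

```bash
python3 -m crank '[{"gripper":0,"travel":[-2.9,0,-2.7],"twist":[0,0,0]},{"gripper":0,"travel":[-2.9,0,-2.7],"twist":[0,0,0]},{"gripper":0,"travel":[-2.9,0,-2.7],"twist":[0,0,0]},{"gripper":0,"travel":[0,0,0],"twist":[0,0,0]}]'; python3 - <<'E'
from go import *
need(pt(-.155,0,.124),tilt(-47,-1))
b=snap("side","s3.png")[205:325,290:450]
cv2.imwrite("pics/c3.png",cv2.resize(b,None,fx=4,fy=4,interpolation=3)[:,:,::-1])
# swing rows: rotation about pivot by -0.035
s,p,r=st(); Q=R.from_rotvec([0,0,-.035]); P0=pt(0,0,0); p2=P0+Q.apply(p-P0)
print("row travel",r.inv().apply(p2-p)*1000,"twist",r.inv().apply([0,0,-.035]))
E
```

```text
time: 11.42
ee_pos: [0.6115, 0.0191, 0.1236]
tcp_rot: [179.9, 46.7, -168.6]
wrist_force: [-5.6, -3.1, -8.5]
opening: -0.0001
grasp_force: 0.0
t 11.425 q [ -3.1 -29.  -44.9  28.3  10.6 -10.1] p [0.6115 0.0191 0.1236] F [-5.6 -3.1 -8.5]
base xyz mm [-152.4   -2.1  123.6]
travel mm total [-2.1 -2.1  1.6]
twist total [ 0.002 -0.005  0.   ]
row travel [ 0.01516883 -5.3327597  -0.02239997] twist [ 2.54769544e-02 -2.83358325e-05  2.39984164e-02]
```

View pics/c3.png

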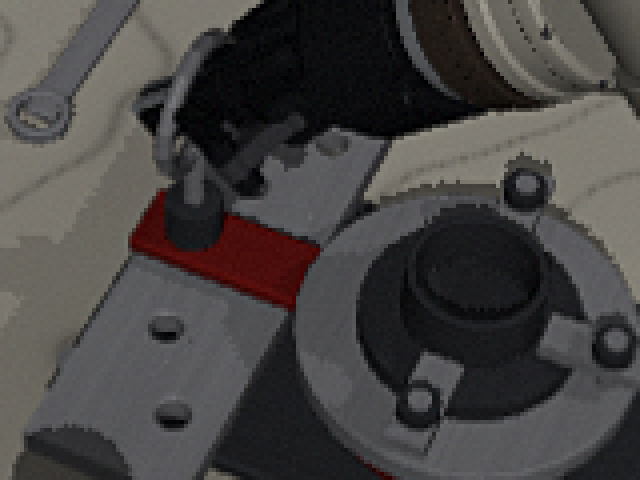

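The ring has risen about 17 mm, with its top at crop y 30 against 57 before. The pin is out, so I'll swing.

```bash
python3 -m crank '[{"gripper":0,"travel":[0,-2.7,0],"twist":[0.0127,0,0.012]},{"gripper":0,"travel":[0,-5.3,0],"twist":[0.0255,0,0.024]},{"gripper":0,"travel":[0,-5.3,0],"twist":[0.0255,0,0.024]},{"gripper":0,"travel":[0,-5.3,0],"twist":[0.0255,0,0.024]},{"gripper":0,"travel":[0,-5.3,0],"twist":[0.0255,0,0.024]},{"gripper":0,"travel":[0,-5.3,0],"twist":[0.0255,0,0.024]},{"gripper":0,"travel":[0,-5.3,0],"twist":[0.0255,0,0.024]},{"gripper":0,"travel":[0,-5.3,0],"twist":[0.0255,0,0.024]},{"gripper":0,"travel":[0,-5.3,0],"twist":[0.0255,0,0.024]},{"gripper":0,"travel":[0,-5.3,0],"twist":[0.0255,0,0.024]},{"gripper":0,"travel":[0,-2.7,0],"twist":[0.0127,0,0.012]},{"gripper":0,"travel":[0,0,0],"twist":[0,0,0]}]'; python3 - <<'E'
from go import *
need(pt(-.155,0,.124),tilt(-47,-1))
b=snap("side","s4.png")[205:325,290:450]
cv2.imwrite("pics/c4.png",cv2.resize(b,None,fx=4,fy=4,interpolation=3)[:,:,::-1])
def bar(a,w,th): # world pt on arm top
    a0=np.r_[PIV,0]; Q=R.from_rotvec([0,0,-th]); return a0+Q.apply(-a*u+w*t)+.054*Z
for th in(.3,.35,.4): print(th,[np.round((proj("side",bar(.155,w,th))-[290,205])*4,0) for w in(-.017,.017)],"ring+17mm",[np.round((proj("side",bar(.13,0,th)+[0,0,.07+.017+d])-[290,205])*4) for d in(.029,-.029)])
E
```

```text
time: 12.98
ee_pos: [0.6132, -0.0327, 0.1225]
tcp_rot: [179.9, 46.6, 171.4]
wrist_force: [-9.5, 2.0, -7.7]
opening: -0.0
grasp_force: 0.0
t 12.975 q [ -0.3 -29.1 -45.2  27.6  -5.9   5.7] p [ 0.6132 -0.0327  0.1225] F [-9.5  2.  -7.7]
base xyz mm [-143.9   49.   122.5]
travel mm total [ 3.2 49.9 -5.5]
twist total [-0.252 -0.007 -0.238]
0.3 [array([176., 162.]), array([226., 121.])] ring+17mm [array([247.,  -6.]), array([244.,  86.])]
0.35 [array([186., 152.]), array([239., 113.])] ring+17mm [array([258., -14.]), array([255.,  78.])]
0.4 [array([197., 142.]), array([253., 105.])] ring+17mm [array([269., -21.]), array([265.,  71.])]
```

View pics/c4.png

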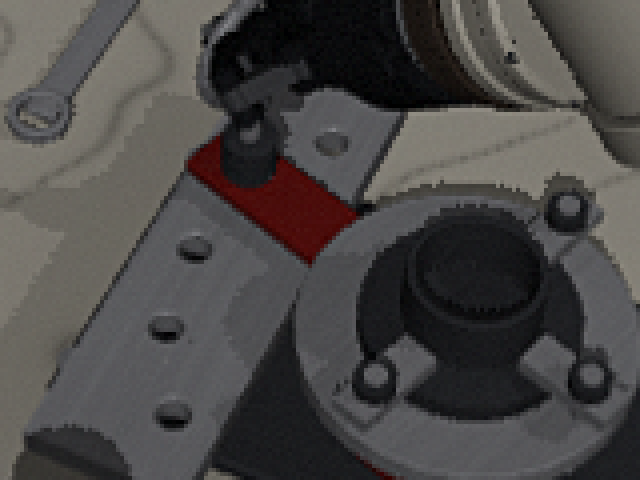

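```bash
python3 - <<'E'
from go import *
def P(a,w,th,z=.054):
    Q=R.from_rotvec([0,0,-th]); return np.round((proj("side",np.r_[PIV,0]+Q.apply(-a*u+w*t)+z*Z)-[290,205])*4,1)
for th in(0,.25,.3,.35,.4): print(th,P(.155,-.017,th),P(.155,.017,th),"collar top",P(.13,0,th,.078),"base",P(.13,0,th))
def red(f):
    im=cv2.imread("pics/"+f)[205:325,290:450].astype(int); m=((im[:,:,2]>60)&(im[:,:,1]<35)&(im[:,:,0]<35)).astype(np.uint8)
    m[:, 95:]=0; m[75:]=0
    v,u_=np.nonzero(m); # lower-left edge: for each column max row
    c=[(x,v[u_==x].max()) for x in range(u_.min()+2,u_.max()-2) if (u_==x).any()]
    l=cv2.fitLine(np.array(c,np.float32),cv2.DIST_HUBER,0,.01,.01).ravel(); print(f,len(c),u_.min(),"edge slope deg",np.degrees(np.arctan2(l[1],l[0])),"pt",l[2:]*4)
red("s3.png");red("s4.png")
for th in(0,.3,.35,.4):
    A,B=P(.15,-.017,th),P(.08,-.017,th);print(th,"slope",np.degrees(np.arctan2(*(B-A)[::-1])))
E
```

```text
0 [125.5 233.9] [159.6 180.4] collar top [193.3 192.7] base [193.  226.4]
0.25 [165.6 173.3] [213.7 129.6] collar top [233.1 145. ] base [232.1 178.9]
0.3 [175.6 162.5] [226.2 121. ] collar top [242.6 136.6] base [241.5 170.6]
0.35 [186.3 152.1] [239.1 112.9] collar top [252.7 128.7] base [251.4 162.8]
0.4 [197.5 142.3] [252.5 105.4] collar top [263.2 121.2] base [261.7 155.3]
s3.png 42 33 edge slope deg 20.508352 pt [196. 266.]
s4.png 37 47 edge slope deg 35.613056 pt [257.59763 214.82451]
0 slope 21.388622827818836
0.3 slope 36.12718660090454
0.35 slope 38.65347862756777
0.4 slope 41.27868673525023
```

```bash
cat > ang.py <<'E'
from go import *
def edge(f):
    im=cv2.imread("pics/"+f)[205:325,290:450].astype(int); m=((im[:,:,2]>60)&(im[:,:,1]<35)&(im[:,:,0]<35)).astype(np.uint8)
    m[:, 95:]=0; m[75:]=0
    v,x=np.nonzero(m); c=[(k,v[x==k].max()) for k in range(x.min()+2,x.max()-2) if (x==k).any()]
    return np.array(c,float)
def ang(f): # cast edge pixels onto arm top plane, angle from pivot via line offset
    P=np.array([plane("side",a+290,b+205.5,.054)[:2] for a,b in edge(f)],np.float32)
    l=cv2.fitLine(P,cv2.DIST_HUBER,0,.01,.01).ravel(); d=l[:2]*np.sign(l[0]); c=P.mean(0)-PIV
    return np.arctan2(d[1],d[0]), np.arctan2(c[1],c[0])
E
python3 -m crank '[{"gripper":0,"travel":[0,-3.8,0],"twist":[0.018,0,0.017]},{"gripper":0,"travel":[0,0,0],"twist":[0,0,0]}]'; python3 - <<'E'
from ang import *
snap("side","s5.png")
a0=ang("s3.png")
for f in("s4.png","s5.png"):
    a=ang(f); print(f,"dir",a0[0]-a[0],"pos",a0[1]-a[1])
E
```

```text
time: 13.28
ee_pos: [0.6126, -0.0365, 0.1225]
tcp_rot: [179.9, 46.6, 170.0]
wrist_force: [-10.3, 2.6, -8.8]
opening: 0.0
grasp_force: 0.0
s4.png dir 0.35084742 pos 0.352663344461087
s5.png dir 0.37191993 pos 0.3832673422458504
```

```bash
python3 - <<'E'
from go import *
def g(L): return np.array([plane("side",x/4+290,y/4+205,.085)[:2]-PIV for x,y in L])
A=g([(527,187),(613,345),(419,403)])
def rel(B):
    return [round(float(np.arctan2(a[1],a[0])-np.arctan2(b[1],b[0])),3) for a,b in zip(A,B)]
print(np.hypot(*A.T),rel(g([(570,208),(590,380),(375,380)])))
# refine by template matching with rotated disc: rectify top-plane view around pivot, polar phase correlation
def pol(f,z=.06):
    im=cv2.cvtColor(cv2.imread("pics/"+f),cv2.COLOR_BGR2GRAY)
    th=np.linspace(-np.pi,np.pi,1440,endpoint=False); r=np.linspace(.05,.072,30)
    M=np.array([[proj("side",[PIV[0]+q*np.cos(t_),PIV[1]+q*np.sin(t_),z]) for t_ in th] for q in r],np.float32)
    return cv2.remap(im,M[...,0],M[...,1],1).astype(np.float32)
for z in(.07,.085):
  a=pol("s3.png",z)
  for f in("s4.png","s5.png"):
    b=pol(f,z); sc=[(np.corrcoef(a.ravel(),np.roll(b,k,1).ravel())[0,1],k*2*np.pi/1440) for k in range(40,130)]; print(z,f,max(sc))
E
```

```text
[0.06144303 0.06221914 0.06261078] [0.339, -5.953, 0.327]Traceback (most recent call last):
  File "<stdin>", line 14, in <module>
  File "<stdin>", line 11, in pol
  File "h.py", line 14, in proj
    f,cx,cy,k,T=cal(n); q=T[:3,:3]@np.array(P)+T[:3,3]; s=q[:2]/q[2]; s=s*(1+k*(s@s)); return s*f+[cx,cy]
                ~~~^^^
  File "h.py", line 5, in cal
    c=bot.calibration(n); f=240/np.tan(np.radians(c["vfov"]/2)); T=np.array(c["camera_from_world"])
ValueError: time passes only in moves, steps and waits
```

The bolt heads give 0.33 rad before the small extra swing, so the arm is now at about 0.355. Lowering.

```bash
(python3 -m crank '[{"gripper":0,"travel":[2.2,0,2],"twist":[0,0,0]},{"gripper":0,"travel":[2.2,0,2],"twist":[0,0,0]},{"gripper":0,"travel":[0,0,0],"twist":[0,0,0]}]'; python3 -m crank '[{"gripper":0,"travel":[2.2,0,2],"twist":[0,0,0]},{"gripper":0,"travel":[2.2,0,2],"twist":[0,0,0]},{"gripper":0,"travel":[0,0,0],"twist":[0,0,0]}]';python3 -m crank '[{"gripper":0,"travel":[2.2,0,2],"twist":[0,0,0]},{"gripper":0,"travel":[2.2,0,2],"twist":[0,0,0]},{"gripper":0,"travel":[0,0,0],"twist":[0,0,0]}]') | grep -E "pos|wrist"; python3 - <<'E'
from ang import *
snap("side","s6.png"); a0=ang("s3.png"); a=ang("s6.png"); print("dir",a0[0]-a[0],"pos",a0[1]-a[1])
need(pt(0,0,0))
b=cv2.imread("pics/s6.png")[205:325,290:450]
cv2.imwrite("pics/c6.png",cv2.resize(b,None,fx=4,fy=4,interpolation=3))
E
```

```text
ee_pos: [0.6127, -0.0366, 0.1167]
wrist_force: [-10.6, 1.6, -7.6]
ee_pos: [0.6127, -0.0365, 0.111]
wrist_force: [-9.8, 1.0, -6.5]
ee_pos: [0.6138, -0.0366, 0.1071]
wrist_force: [-3.1, 2.0, -6.1]
dir 0.3404595 pos 0.38231782106751694
t 14.5 q [ -0.2 -28.4 -46.6  25.3  -7.    6.8] p [ 0.6138 -0.0366  0.1072] F [-3.8  2.6 -5.8]
base xyz mm [-143.7   53.   107.2]
travel mm total [182.9  -3.  -38.4]
```

View pics/c6.png

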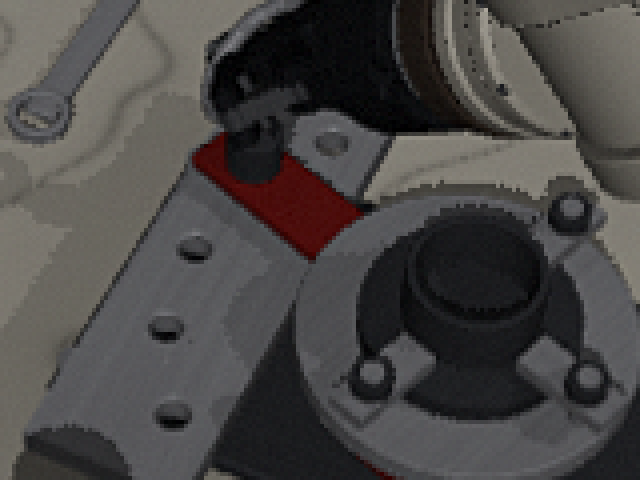

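The spring load stayed on all the way down to the home-contact height (z about 0.107), so the pin has followed into the hole. I'll unload and back out.

```bash
(python3 -m crank '[{"gripper":0,"travel":[2.2,0,2],"twist":[0,0,0]},{"gripper":0,"travel":[1.5,0,1.4],"twist":[0,0,0]},{"gripper":0,"travel":[0,0,0],"twist":[0,0,0]}]'; python3 -m crank '[{"gripper":0,"travel":[0,0,-5],"twist":[0,0,0]},{"gripper":0,"travel":[0,0,-8],"twist":[0,0,0]},{"gripper":0,"travel":[0,0,0],"twist":[0,0,0]}]') | grep -E "pos|wrist"
```

```text
ee_pos: [0.6151, -0.0368, 0.1053]
wrist_force: [-11.8, 3.3, 4.2]
ee_pos: [0.6054, -0.0354, 0.114]
wrist_force: [-0.6, 0.2, 0.5]
```

```bash
(python3 -m crank '[{"gripper":0,"travel":[0,0,-8],"twist":[0,0,0]},{"gripper":0,"travel":[0,0,-10],"twist":[0,0,0]},{"gripper":0,"travel":[0,0,-10],"twist":[0,0,0]},{"gripper":0,"travel":[0,0,0],"twist":[0,0,0]}]'; python3 -m crank '[{"gripper":0,"travel":[0,0,-15],"twist":[0,0,0]},{"gripper":0,"travel":[0,0,-20],"twist":[0,0,0]},{"gripper":0,"travel":[-20,0,-22],"twist":[0,0,0]},{"gripper":0,"travel":[-25,0,-24],"twist":[0,0,0]},{"gripper":0,"travel":[-30,0,-28],"twist":[0,0,0]},{"gripper":0,"travel":[-30,0,-28],"twist":[0,0,0]},{"gripper":0,"travel":[-30,0,-28],"twist":[0,0,0]},{"gripper":0,"travel":[0,0,0],"twist":[0,0,0]},{"gripper":0,"travel":[0,0,0],"twist":[0,0,0]}]') | grep -E "pos|wrist"; python3 - <<'E'
from ang import *
snap("side","s7.png"); need(pt(0,0,0))
b=cv2.imread("pics/s7.png")[205:325,290:450]
cv2.imwrite("pics/c7.png",cv2.resize(b,None,fx=4,fy=4,interpolation=3))
c0=np.r_[PIV,0];Q=R.from_rotvec([0,0,-.35])
for h in(0,.012):
  for d in(.029,-.029): print(h,np.round((proj("side",c0+Q.apply(-.13*u)+[0,0,.124+h+d])-[290,205])*4))
E
```

```text
ee_pos: [0.5848, -0.0318, 0.1326]
wrist_force: [0.3, 0.5, -0.3]
ee_pos: [0.5566, -0.0274, 0.3415]
wrist_force: [0.1, 0.4, -1.2]
t 16.925 q [  1.4 -37.1 -25.4  55.4  -8.2   7.9] p [ 0.5565 -0.0274  0.3408] F [ 0.2 -0.6 -0.1]
base xyz mm [-89.3  32.6 340.8]
travel mm total [313.7  -2.6 163.7]
0 [257.  14.]
0 [254. 104.]
0.012 [258.  -6.]
0.012 [254.  86.]
```

View pics/c7.png

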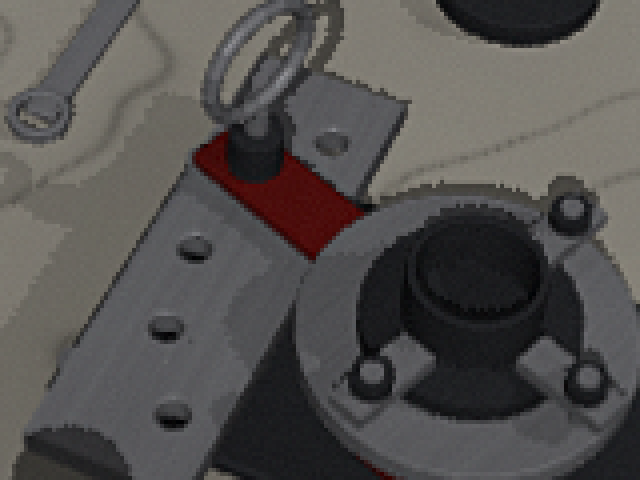

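The arm sits over the right hole, and the ring's lowest outer edge is near (240,122) with its left edge at 205. I'll compare that with predicted outlines for a home and a raised pin.

```bash
python3 - <<'E'
from go import *
bot.camera("side")
c0=np.r_[PIV,0];im=cv2.imread("pics/s7.png")[185:325,290:450]; im=cv2.resize(im,None,fx=5,fy=5,interpolation=3)[:400,:500]
out=[]
for th,h in((.35,0),(.35,.004),(.35,.012)):
  Q=R.from_rotvec([0,0,-th]); C=c0+Q.apply(-.13*u)+[0,0,.124+h]; tt=Q.apply(t)
  pts=[(proj("side",C+.029*(np.cos(a)*tt+np.sin(a)*Z))-[290,185])*5 for a in np.linspace(0,6.28,60)]
  o=im.copy(); cv2.polylines(o,[np.int32(pts)],True,(0,255,0),1); out.append(o[20:300,220//1-100:400])
cv2.imwrite("pics/c8.png",cv2.resize(np.hstack(out),None,fx=.95,fy=.95)[:,:800])
print(np.hstack(out).shape)
E
```

```text
(280, 840, 3)
```

View pics/c8.png

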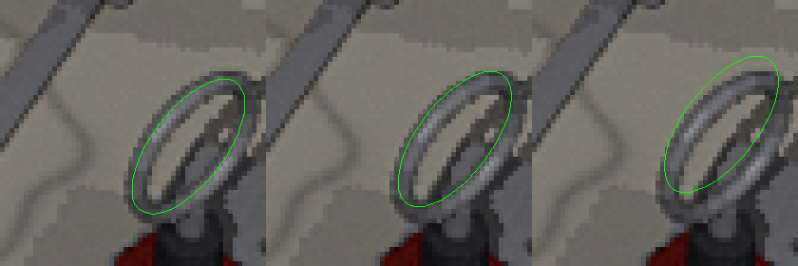

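The ring matches the home outline (left panel), the arm is at the right hole, and the hand is 180 mm clear.

```bash
python3 -c "
from workcell import bot
print(bot.job_done())"
```

```text
the job is handed in; nothing more can be done
None
```

The job is handed in, with no verdict returned: the pin was lifted and the arm swung one hole (about 0.35 rad) towards the torch stand. The last pictures show the pin home there and the hand clear. I hooked the ring from the pivot side because the 45° tilt from the outer side was out of the robot's reach.

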